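# Jack up the lamp bench and hold it

## Task

Set the small hydraulic toe jack under the marked jacking bracket on the front edge of the lamp bench (the bracket with the painted arrow behind it), its saddle centred below the rubber lift pad, then pump the handle until both front feet of the bench stand about a centimetre clear of the worktop, so that a colleague can change a foot. The jack bleeds down whenever its handle is up, so finish on a full down-stroke and keep the handle pressed right down: the program ends while still holding it there. Do not push on the lamp bench with the arm, and leave the other things on the worktop where they are.

Things in the scene. Friction and masses are not known exactly. Their poses are not given: they have to be found in the camera images.
- jack: Grey hydraulic toe jack, loose, 0.93 kg, upright on the worktop. Origin on its underside, below the block; x forward to the toe, y left, z up. Foot plate 8 mm thick, 66 mm wide from x = -38 to 72 mm, then a tail 40 mm wide back to x = -150 mm (70 mm wide at its end).
- jack_block (a point): Middle of the jack's cylinder block, the place to grip the jack, across its flat y sides: at jack x = -3, y = 0, z = 62 mm. Block 40 mm wide (y), x from -30 to 24 mm, sides free from z = 8 to 86 mm; a round cap above reaches z = 98 mm. Cheeks and handle lie behind it, x below -28 mm.
- saddle (a point): Centre of the top of the saddle, a ribbed disc 28 mm across on the toe, which slides straight up out of the jack. At jack x = 50 mm, y = 0; at the start its top is 28 mm above the jack's underside. The toe is 34 mm wide and ends at jack x = 70 mm. Travel about 34 mm.
- jack_handle (a joint): Pump handle, rad: 0 up (rises backwards 0.60 rad above level), 0.75 right down (0.15 rad below level). Springs back up by itself within 0.7 s. A full down-stroke lifts the toe about 6 mm (the first, unloaded, 8.5 mm), the up-stroke or a short stroke nothing; loaded, the toe sinks 0.3 to 2 mm/s unless the handle is held down. Pressing takes 4 to 15 N at the grip, more the faster.
- handle_grip (a point): Centre of the black rubber grip of the handle, on the handle's own line, 155 mm from handle_pin. The grip is round, 22 mm in diameter, from 100 to 190 mm from the pin (plus its round end). It swings in the jack's x-z plane; it stands about 150 mm above the worktop when up and 39 mm when down.
- handle_pin (a point): Axis of the handle's hinge, on the jack at x = -42 mm, y = 0, z = 62 mm; the axis runs along the jack's y.
- lamp_bench: Aluminium breadboard, 300 deep x 340 wide x 13 mm, top at 45 mm, with a cream lamp house 215 mm tall set back on it; 9 kg, about 28 to 38 N at the lift pad. Front faces its -x, x runs front to back, y along the front edge. Origin: on the worktop below the middle of the front edge. It can only tip up about its rear feet, 285 mm behind the front edge.
- lift_pad (a point): Centre of the underside of the rubber pad (32 mm across) below the marked bracket: 36 mm up at rest, 8 mm above the lowered saddle, 24 mm in front of the board's edge. Axes as lamp_bench; a jack square to the bench has its x along this x. Bracket: steel plate 46 mm wide, out 51 mm from the edge, domed bolt above the pad. The smaller plain bracket is no lift point.
- front_foot (a point): Centre of the underside of the front foot of the lamp bench that is nearer the robot (rubber, 34 mm across); z is its clearance above the worktop, 0 at the start. In the bench's axes 39 mm behind the lift pad and 175 mm to its +y side. The other front foot, 115 mm to the pad's -y side, rises by the same amount.
- beaker: Bystander: glass beaker, 70 mm across, 90 mm tall. Origin: centre of its underside.
- wash_bottle: Bystander: clear plastic bottle with a white cap, 64 mm across, 160 mm tall. Origin: centre of its underside.
- spanner: Bystander: steel open-ended spanner, 170 mm long, lying flat.
- driver: Bystander: screwdriver with a black handle, 170 mm long, lying flat.
- cuvette_box: Bystander: flat white plastic box, 60 x 100 x 26 mm. Origin: centre of its underside.
- lens_post: Bystander: lens on a steel post with a square foot, 50 x 50 mm, 127 mm tall. Origin: centre of its underside.
- spare_foot: Bystander: spare levelling foot: disc 36 mm across with an upright stud, 42 mm tall. Origin: centre of its underside.

How it is judged:
On the way, in this order (a step that is already met when the one before it is completed fails the run):
1. the jack stands on the worktop with its saddle under the lift pad, handle up, bench still on its feet (horizontal distance between saddle and lift_pad below 0.012 m and height (world z) of jack below 0.005 m and angle between jack's own z axis and vertical below 0.06 rad and value of joint jack_handle below 0.25 rad and height (world z) of front_foot below 0.002 m), for 0.3 s.
2. pumping brings the front feet off the worktop, the pad carried by the jack (height (world z) of front_foot above 0.003 m and horizontal distance between saddle and lift_pad below 0.016 m and height (world z) of jack below 0.005 m and angle between jack's own z axis and vertical below 0.06 rad and contact force between jack and lamp_bench above 10 N and not (contact force between any of the fingers, the arm and lamp_bench above 0.5 N)), for 0.1 s.
At the end, for the whole second after the job is handed in: The front feet of the lamp bench are 7 to 18 mm above the worktop, the pad carried by the jack alone (over 10 N), saddle centre within 16 mm of the pad's centre, the jack upright on the worktop, and the robot still presses the handle (over 1.5 N) down beyond 0.62 of its 0.75 rad (height (world z) of front_foot between 0.007 and 0.018 m and horizontal distance between saddle and lift_pad below 0.016 m and height (world z) of jack below 0.005 m and angle between jack's own z axis and vertical below 0.06 rad and contact force between jack and lamp_bench above 10 N and value of joint jack_handle above 0.62 rad and contact force between any of the fingers, the arm and jack above 1.5 N and not (contact force between any of the fingers, the arm and lamp_bench above 0.5 N)); the arm keeps its last pose, push and grip.
It fails at once if the arm or fingers push on the lamp bench (over 3 N) (contact force between any of the fingers, the arm and lamp_bench above 3 N).
It fails at once if the jack is tipped over (angle between jack's own z axis and vertical above 0.4 rad).
It fails at once if a bystander is shifted by more than 30 mm (distance of any of beaker, wash_bottle, spanner, driver, cuvette_box, lens_post, spare_foot from where it was at the start of the episode above 0.03 m).
It also fails if it takes over 64 s, if anything falls off the work surface, if the arm or the gripper's body presses on something with over 40 N, if the wrist force passes 120 N, or if a joint passes its speed limit or range.

## Robot

A 7-joint arm with a two-finger parallel gripper is mounted at the origin on the work surface. World frame = base frame: x ahead of the robot, y to its left, z up, the work surface at z = 0. Lengths are in m, angles in rad, forces in N, time in s.
With the tool pointing down it reaches from about 0.425 to 0.875 m from the base axis. Payload 8.4 kg.
Tool frame: the origin (TCP) lies at the very end of the fingers, on their centre line; the grasp point (between the pads) lies 19 mm behind it (r.grip_point_offset is the distance from the TCP to the grasp point, in m); z points along the fingers, y is the direction in which the jaws open and shut (so a half turn about z gives the same grasp; the last joint's range is limited). The gripper opens to 87 mm and grips with 3 to 60 N. Pads are 19 mm wide; open, the fingers measure 117 mm over their backs; the gripper's body (75 mm by 190 mm) begins 51 mm behind the grasp point.
Start: joints at [-1.359, 0.333, 0.04, 1.465, -0.013, 1.343, -0.059], TCP at [0.199, 0.619, 0.223] pointing down, gripper open.
Joint ranges: [-2.58, 2.58], [-0.38, 2.09], [-1.3, 1.39], [0.25, 2.4], [-1.5, 4.64], [0.08, 2.09], [-2.65, 2.65]. Speed limits (rad/s): [2.22, 2.22, 2.79, 2.79, 3.14, 3.14, 3.14].

## Interface

Orientations are given as a unit quaternion [w, x, y, z].
In Python, from station import r gives the robot as it stands.
- The arm moves only by the shell command python3 -m pendant 'ROWS' [FORCE]. ROWS is JSON, a list of rows, each an object with "rot": the turn, a rotation vector about the tool's x, y, z in degrees, a list of three; "slide": the shift along the tool's x, y, z in mm, a list of three; "jaw": the opening, from -1 (shut) to 1 (fully open), so that 0 is half open. A call has exactly 8 rows; each row is the pose to reach, as a shift and turn from the pose commanded when the call began, along the tool's axes at that moment; what a row does not reach only later rows make up. A row lasts 1/10 s, in which the tool goes at most 50 mm and 8.59 degrees, less where a joint would pass 70% of its speed; a pose out of reach is approached as far as the arm can. A call with a gripper value outside its range is refused whole. The fingers move at their own pace and stop on an object; FORCE is the grip in N (left out, the last holds). Time passes only in rows, so rows that repeat a pose let the fingers close, or fill a call up. It gives the time, the measured TCP pose, the force and the opening at its end, in the units of the state.
- r.read_state(): the state, without advancing time (a new reading comes with each control period).
- r.get_image(name): name is "scene" or "top"; returns the picture (420x560x3 uint8, red, green, blue); there is no depth.
- r.get_calibration(name): a dict with "K" (3x3 intrinsics, pixels), "R" (3x3) and "t" (3): a world point X has camera coordinates R X + t. Camera axes: x right, y down, z forward; pixel columns grow to the right and rows downward; lengths in m; the calibration is good to about 2 mm. A picture is of the moment at which its call begins. get_calibration takes no time and is no camera call.
- r.job_done(): hands the job in, once; it reports no verdict.
Trained networks look in the newest picture that a camera, given by its name, has taken for a name from the list of things; names that differ only in an ending like _2 or _b are one class to them, and where a whole thing is asked for, a point or a joint stands for the part that bears it (a point fixed in the world has none). Each returns a list of dicts, best first, with "conf" (0 to 1); they miss things now and then, are a little off and sometimes report something else, mostly with a low value. They report only what shows in the picture. A call takes as long as a camera call.
- r.recognise(name, camera): "position" ([x, y, z] in m, in world coordinates, good to about 4 mm: the middle of the surface that is visible of it).
The state is a dict: "clock": time; "joint_positions": joint angles; "qd": joint speeds; "tau": joint torques, N m; "tcp_pos": TCP position; "orientation": TCP orientation; "contact_force": force on the tool from outside, world axes, zero at the start; "torque": the same for the moment, N m; "gripper_width": finger opening in m.
Only numpy, scipy, OpenCV 4.12 (cv2) and the standard library are available. Lean on these libraries where they do the work, as an engineer would, in place of code of your own. Each camera call takes 0.05 s, during which the arm holds its last target. There are 200 camera calls.

## Working session

There is one attempt and no reset: what is moved stays moved. The work goes in short steps, Python scripts to look and compute and a shell command to move; the robot and the scene stay as the last step left them, time stands still between calls to the robot, and variables do not carry over. Pictures are saved under pics/ and viewed, about 8 in all and at most 12, crops included, and the job is handed in when it is done.

```bash
mkdir -p pics; ls; python3 - <<'E'
from station import r
import cv2,numpy as np
np.set_printoptions(precision=4,suppress=True)
for c in ("scene","top"):
    im=r.get_image(c); cv2.imwrite(f"pics/{c}0.png",im[:,:,::-1])
    k=r.get_calibration(c); print(c,k)
    for n in ["jack","jack_block","saddle","handle_grip","handle_pin","lamp_bench","lift_pad","front_foot","beaker","wash_bottle","spanner","driver","cuvette_box","lens_post","spare_foot"]:
        print(n,[(np.round(d["position"],3).tolist(),round(d["conf"],2)) for d in r.recognise(n,c)[:2]])
s=r.read_state(); print(s)
E
```

```text
pics
scene {'K': array([[407.3625,   0.    , 290.7416],
       [  0.    , 407.3625, 205.4606],
       [  0.    ,   0.    ,   1.    ]]), 'R': array([[-0.0144,  0.9999,  0.0041],
       [ 0.8243,  0.0142, -0.566 ],
       [-0.566 , -0.0047, -0.8244]]), 't': array([ 0.0712, -0.3835,  1.4537])}
jack [([0.527, -0.239, 0.04], 0.73)]
jack_block [([0.526, -0.239, 0.034], 0.71)]
saddle [([0.532, -0.157, 0.026], 0.47)]
handle_grip [([0.522, -0.334, 0.136], 0.77)]
handle_pin [([0.528, -0.237, 0.04], 0.95)]
lamp_bench [([0.567, 0.448, 0.047], 0.67), ([0.739, -0.11, 0.051], 0.35)]
lift_pad [([0.566, 0.448, 0.048], 0.97)]
front_foot [([0.566, 0.446, 0.045], 0.88)]
beaker [([0.739, -0.109, 0.052], 0.97)]
wash_bottle [([0.758, -0.211, 0.103], 0.82), ([0.566, 0.45, 0.047], 0.43)]
spanner []
driver [([0.392, 0.119, 0.02], 0.67)]
cuvette_box [([0.762, 0.133, 0.027], 0.61)]
lens_post [([0.521, -0.338, 0.134], 0.25)]
spare_foot [([0.769, -0.001, 0.01], 0.69), ([0.564, 0.448, 0.049], 0.67)]
top {'K': array([[378.9213,   0.    , 274.9712],
       [  0.    , 378.9213, 205.3432],
       [  0.    ,   0.    , 
[... 800 characters left out ...]
, 0.126, 0.026], 0.91)]
cuvette_box [([0.749, 0.138, 0.028], 0.59)]
lens_post [([0.687, -0.352, 0.008], 0.68)]
spare_foot [([0.544, 0.432, 0.047], 0.69), ([0.755, -0.001, 0.008], 0.41)]
{'clock': 1.6, 'joint_positions': array([-1.3592,  0.3332,  0.0399,  1.4654, -0.0134,  1.3433, -0.0585]), 'qd': array([-0.001 ,  0.0004, -0.0011,  0.0017,  0.0004,  0.0013,  0.001 ]), 'tau': array([ -0.0006, -65.6089,   1.3322, -40.4066,  -0.06  ,   0.0343,
        -0.    ]), 'tcp_pos': array([0.1988, 0.6188, 0.2225]), 'orientation': array([-0.    ,  0.1548,  0.988 , -0.    ]), 'contact_force': array([1.109 , 1.829 , 0.1166]), 'torque': array([ 0.0487, -0.0077,  0.0311]), 'gripper_width': 0.08679077496154582}
```

View pics/scene0.png

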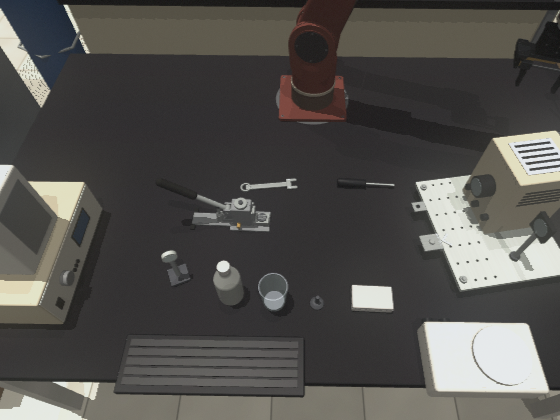

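View pics/top0.png

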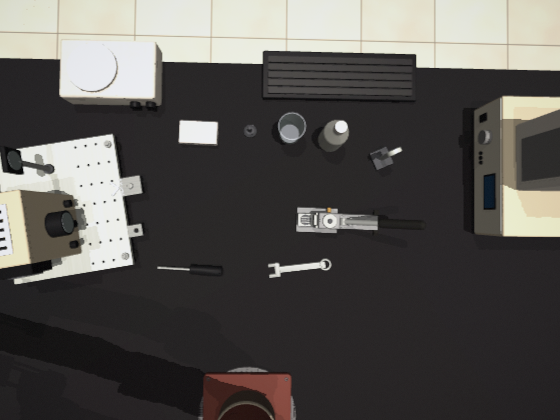

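Scene view: the jack is at about (235,215), toe to the right, with its handle to the left. The bench is on the right with two brackets, the large one at (432,242) and the small one at (418,206). In the top view the large bracket is at (130,186), the small one at (136,230), and the bench is yawed by roughly 8°. I'll zoom in on the bench edge and the jack for accurate pixels.

```bash
python3 - <<'E'
import cv2,numpy as np
t=cv2.imread("pics/top0.png");s=cv2.imread("pics/scene0.png")
a=cv2.resize(t[125:285,90:165],None,fx=3.7,fy=3.7,interpolation=cv2.INTER_CUBIC)
b=cv2.resize(t[190:250,285:430],None,fx=3.4,fy=3.4,interpolation=cv2.INTER_CUBIC)
c=cv2.resize(s[170:295,400:475],None,fx=3,fy=3,interpolation=cv2.INTER_CUBIC)
d=cv2.resize(s[170:240,150:280],None,fx=2.0,fy=2.0,interpolation=cv2.INTER_CUBIC)
o=np.zeros((600,800,3),np.uint8)
o[:a.shape[0],:a.shape[1]]=a[:600]; o[:b.shape[0],300:300+b.shape[1]]=b
o[210:210+c.shape[0],300:300+c.shape[1]]=c; o[210:210+d.shape[0],535:535+d.shape[1]]=d
cv2.imwrite("pics/crop1.png",o); print(a.shape,b.shape,c.shape)
E
```

```text
(592, 278, 3) (204, 493, 3) (375, 225, 3)
```

View pics/crop1.png

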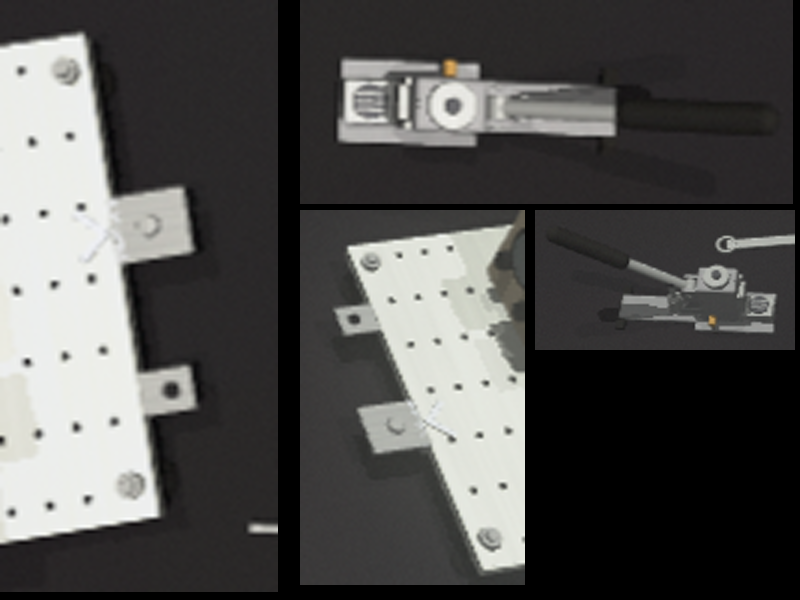

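The crops show the arrow behind the larger bracket. Its bolt is at top (130.5,186.1) and scene (432,241.3). The bench front corners are at top (113,134.2) and (133.2,264.5). On the jack, the cap is at top (330,221.2) and the saddle at (305.6,219.4).

```bash
cat > h.py <<'E'
from station import r
import numpy as np
from scipy.optimize import least_squares
from scipy.spatial.transform import Rotation as Ro
np.set_printoptions(precision=4,suppress=True)
C={c:r.get_calibration(c) for c in("scene","top")}
def ray(c,u,v,z):
    k=C[c];d=k["R"].T@np.linalg.solve(k["K"],[u,v,1]);o=-k["R"].T@k["t"];return o+d*(z-o[2])/d[2]
def proj(c,X):
    k=C[c];q=k["K"]@(k["R"]@np.asarray(X)+k["t"]);return q[:2]/q[2]
E
python3 - <<'E'
from h import *
a=ray("top",113,134.2,.045);b=ray("top",133.2,264.5,.045);e=b-a
print(a,b,np.linalg.norm(e),"bench x dir yaw",np.degrees(np.arctan2(e[1],e[0]))-90+180+0)
sol=least_squares(lambda X:np.r_[proj("top",X)-[130.5,186.1],proj("scene",X)-[432,241.3]],[.5,.4,.05]);print("bolt",sol.x,sol.fun)
by=e/np.linalg.norm(e);bx=np.array([-by[1],by[0],0]);print("by",by,"bx",bx)
# pad from corners: far foot is 115 from pad; foot inset unknown; near foot 175. origin middle
for z in(.042,.046,.05):print(z,ray("top",130.5,186.1,z),ray("scene",432,241.3,z))
for a_ in (a,b): print("scene corner",proj("scene",a_))
print("cap",ray("top",330,221.2,.098),"sad",ray("top",305.6,219.4,.028))
f=[ray("top",296.8,207.6,.008),ray("top",296.2,231.2,.008)];print("front plate",f)
print("grip end",ray("top",423.2,224.7,.17))
d=[((690,340),0)]
print("scene cap",ray("scene",(716-535)/2+150,(275-210)/2+170,.098),"sad",ray("scene",(760-535)/2+150,(302-210)/2+170,.028))
E
```

```text
[0.7366 0.3513 0.045 ] [0.4033 0.2928 0.045 ] 0.3383355086893093 bench x dir yaw -80.04691872573352
bolt [0.6039 0.3077 0.0418] [-1.0183 -0.0824 -1.058   0.1478]
by [-0.9849 -0.1728  0.    ] bx [ 0.1728 -0.9849  0.    ]
0.042 [0.6037 0.305  0.042 ] [0.6036 0.3104 0.042 ]
0.046 [0.6035 0.3036 0.046 ] [0.6059 0.3089 0.046 ]
0.05 [0.6032 0.3022 0.05  ] [0.6081 0.3073 0.05  ]
scene corner [458.9288 288.3814]
scene corner [413.7413 180.6311]
cap [ 0.5197 -0.2014  0.098 ] sad [ 0.5229 -0.149   0.028 ]
front plate [array([ 0.5542, -0.1272,  0.008 ]), array([ 0.4908, -0.1261,  0.008 ])]
grip end [ 0.5149 -0.4025  0.17  ]
scene cap [ 0.5264 -0.1968  0.098 ] sad [ 0.5226 -0.1426  0.028 ]
```

The cameras disagree by about 5 mm in y, and by the same amount for jack and pad. The relative vector is therefore reliable: pad ≈ (0.604,0.304), bench yaw ≈ 100°, jack yaw ≈ 88.5°, block ≈ (0.522,-0.199). Now I'll move toward the jack.

```bash
python3 -m pendant '[{"slide":[-42,-28,0],"rot":[0,0,5],"jaw":1},{"slide":[-84,-57,0],"rot":[0,0,10],"jaw":1},{"slide":[-126,-85,0],"rot":[0,0,15],"jaw":1},{"slide":[-168,-114,0],"rot":[0,0,20],"jaw":1},{"slide":[-210,-142,0],"rot":[0,0,25],"jaw":1},{"slide":[-252,-170,0],"rot":[0,0,30],"jaw":1},{"slide":[-294,-199,0],"rot":[0,0,35],"jaw":1},{"slide":[-337,-227,0],"rot":[0,0,40],"jaw":1}]' 40
cat > goto.py <<'E'
# goto.py x y z yaw(tool y, deg): print slide/rot from present measured pose
import sys
from h import *
x,y,z,w=map(float,sys.argv[1:5]);s=r.read_state()
q=np.array(s["orientation"]);M=Ro.from_quat(q[[1,2,3,0]])
g=np.array([np.cos(np.radians(w)),np.sin(np.radians(w)),0]);T=np.c_[np.cross(g,[0,0,-1]),g,[0,0,-1]]
print("t",s["clock"],"tcp",s["tcp_pos"],"slide",1e3*(M.inv().apply(np.array([x,y,z])-s["tcp_pos"])),"rot",np.degrees((M.inv()*Ro.from_matrix(T)).as_rotvec()),"j",s["joint_positions"],"F",s["contact_force"],"w",s["gripper_width"])
E
python3 goto.py .522 -.199 .2 -1.5
```

```text
clock: 2.4
tcp_pos: [0.4472, 0.3028, 0.223]
orientation: [-0.0, 0.485, 0.875, 0.0]
contact_force: [0.7, 0.7, -0.0]
gripper_width: 0.0872
t 2.4 tcp [0.4472 0.3028 0.223 ] slide [-465.254  -202.3878   22.5908] rot [ 0.0356 -0.0384 33.4896] j [-0.9952  0.1048  0.3445  1.7491 -0.0371  1.2932 -0.084 ] F [ 0.738   0.738  -0.0048] w 0.08715905266814622
```

```bash
python3 -m pendant '[{"slide":[-45,-20,0],"rot":[0,0,4],"jaw":1},{"slide":[-90,-39,0],"rot":[0,0,8],"jaw":1},{"slide":[-135,-59,0],"rot":[0,0,12],"jaw":1},{"slide":[-180,-78,0],"rot":[0,0,16],"jaw":1},{"slide":[-225,-98,0],"rot":[0,0,20],"jaw":1},{"slide":[-270,-117,0],"rot":[0,0,25],"jaw":1},{"slide":[-315,-137,0],"rot":[0,0,30],"jaw":1},{"slide":[-360,-157,0],"rot":[0,0,33.5],"jaw":1}]'
python3 goto.py .522 -.199 .15 -1.5
```

```text
clock: 3.2
tcp_pos: [0.5051, -0.0857, 0.223]
orientation: [0.0, 0.716, 0.698, 0.001]
contact_force: [1.4, 0.5, 0.2]
gripper_width: 0.0869
t 3.2 tcp [ 0.5051 -0.0857  0.223 ] slide [-112.8803   19.7382   72.9593] rot [ 0.0641 -0.0385  0.0077] j [-0.613   0.0364  0.7219  1.8245 -0.0258  1.2888  0.0898] F [1.4325 0.5413 0.1526] w 0.08688600110638607
```

```bash
python3 -m pendant '[{"slide":[-40,7,0],"rot":[0,0,0],"jaw":1},{"slide":[-80,14,20],"rot":[0,0,0],"jaw":1},{"slide":[-113,20,50],"rot":[0,0,0],"jaw":1},{"slide":[-113,20,90],"rot":[0,0,0],"jaw":1},{"slide":[-113,20,93],"rot":[0,0,0],"jaw":1},{"slide":[-113,20,93],"rot":[0,0,0],"jaw":1},{"slide":[-113,20,93],"rot":[0,0,0],"jaw":1},{"slide":[-113,20,93],"rot":[0,0,0],"jaw":1}]'
python3 - <<'E'
from h import *
import cv2
for c,b in(("scene",(140,150,300,260)),("top",(260,170,440,270))):
    im=r.get_image(c)[:,:,::-1];x0,y0,x1,y1=b
    a=cv2.resize(im[y0:y1,x0:x1],None,fx=3.5,fy=3.5,interpolation=cv2.INTER_CUBIC)[:300,:]
    globals()[c]=a
w=max(scene.shape[1],top.shape[1]);p=lambda a:np.pad(a,((0,0),(0,w-a.shape[1]),(0,0)))
cv2.imwrite("pics/ap.png",np.vstack([p(scene),p(top)]))
E
python3 goto.py .522 -.199 .043 -1.5
```

```text
clock: 4.0
tcp_pos: [0.5239, -0.1967, 0.1315]
orientation: [0.001, 0.715, 0.699, 0.001]
contact_force: [-0.8, 0.1, 0.0]
gripper_width: 0.0869
t 4.1 tcp [ 0.5235 -0.1967  0.131 ] slide [-2.342  -1.6518 87.9925] rot [ 0.1341 -0.0188  0.2539] j [-0.4078  0.2717  0.8069  1.8376 -0.2182  1.1209  0.4544] F [-0.6018 -0.7787 -1.2436] w 0.08677923104366259
```

View pics/ap.png

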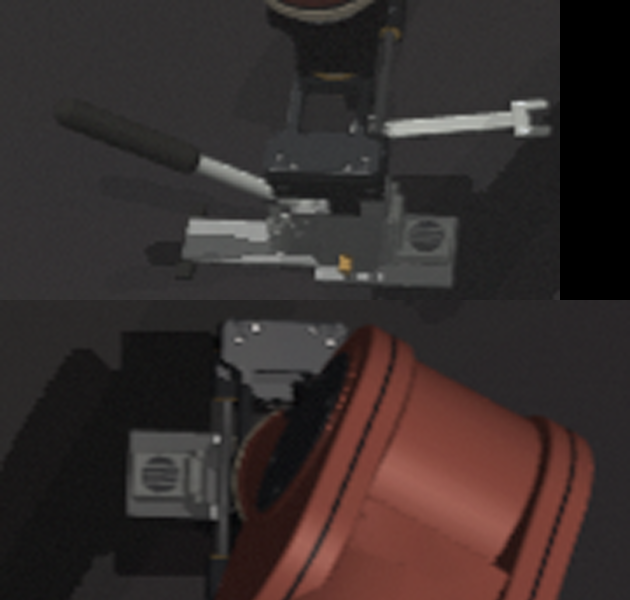

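The gripper is centred over the block, between the cheeks and the toe, so I'll descend and grip. The saddle still shows at top (305.7,220).

```bash
python3 -m pendant '[{"slide":[-1,-1,25],"rot":[0,0,0],"jaw":1},{"slide":[-1,-1,50],"rot":[0,0,0],"jaw":1},{"slide":[-1,-1,75],"rot":[0,0,0],"jaw":1},{"slide":[-1,-1,88],"rot":[0,0,0],"jaw":1},{"slide":[-1,-1,88],"rot":[0,0,0],"jaw":0.3},{"slide":[-1,-1,88],"rot":[0,0,0],"jaw":-0.3},{"slide":[-1,-1,88],"rot":[0,0,0],"jaw":-0.4},{"slide":[-1,-1,88],"rot":[0,0,0],"jaw":-1}]' 45
python3 goto.py .522 -.199 .043 -1.5
```

```text
clock: 4.9
tcp_pos: [0.5223, -0.1983, 0.0427]
orientation: [0.001, 0.715, 0.699, 0.001]
contact_force: [-0.3, -0.5, 0.0]
gripper_width: 0.0628
t 4.9 tcp [ 0.5223 -0.1983  0.0427] slide [-0.6851 -0.307  -0.3164] rot [0.1036 0.0063 0.1959] j [-0.3437  0.3918  0.7539  1.9152 -0.3259  0.9577  0.5399] F [-0.3007 -0.5173  0.0224] w 0.06280090301175204
```

```bash
python3 -m pendant '[{"slide":[0,0,0],"rot":[0,0,0],"jaw":-1},{"slide":[0,0,0],"rot":[0,0,0],"jaw":-1},{"slide":[0,0,0],"rot":[0,0,0],"jaw":-1},{"slide":[0,0,0],"rot":[0,0,0],"jaw":-1},{"slide":[0,0,0],"rot":[0,0,0],"jaw":-1},{"slide":[0,0,-4],"rot":[0,0,0],"jaw":-1},{"slide":[0,0,-8],"rot":[0,0,0],"jaw":-1},{"slide":[0,0,-12],"rot":[0,0,0],"jaw":-1}]' 45
python3 - <<'E'
from h import *
for c in("top","scene"):
    r.get_image(c)
    print(c,[(n,[(np.round(d["position"],3).tolist(),round(d["conf"],2)) for d in r.recognise(n,c)[:2]]) for n in("saddle","handle_grip")])
E
python3 goto.py .614 .12 .055 10
```

```text
clock: 5.7
tcp_pos: [0.5206, -0.1979, 0.0532]
orientation: [-0.001, 0.715, 0.699, -0.001]
contact_force: [-0.4, 0.2, -8.6]
gripper_width: 0.0396
top [('saddle', []), ('handle_grip', [([0.517, -0.384, 0.182], 0.48)])]
scene [('saddle', [([0.534, -0.153, 0.037], 0.66)]), ('handle_grip', [([0.52, -0.341, 0.147], 0.66)])]
t 6.0 tcp [ 0.5213 -0.198   0.0534] slide [320.0705  85.4284  -1.6599] rot [ -0.0265  -0.0072 -11.3051] j [-0.3533  0.3758  0.7631  1.9083 -0.3105  0.9789  0.5282] F [ 0.2684 -0.0822 -8.9177] w 0.039736855919386506
```

The grip is good: width 39.7 mm, and the full weight of about 8.9 N is carried. I'll carry the jack to a pose about 70 mm short of the pad, yawed to the bench.

```bash
python3 -m pendant '[{"slide":[25,6,0],"rot":[0,0,0],"jaw":-1},{"slide":[65,16,0],"rot":[0,0,-1],"jaw":-1},{"slide":[110,28,0],"rot":[0,0,-3],"jaw":-1},{"slide":[155,39,0],"rot":[0,0,-5],"jaw":-1},{"slide":[200,50,0],"rot":[0,0,-7],"jaw":-1},{"slide":[245,62,0],"rot":[0,0,-9],"jaw":-1},{"slide":[290,73,0],"rot":[0,0,-11],"jaw":-1},{"slide":[325,82,0],"rot":[0,0,-11.3],"jaw":-1}]'
python3 goto.py .6257 .184 .055 10
```

```text
clock: 6.8
tcp_pos: [0.611, 0.1288, 0.0532]
orientation: [-0.0, 0.641, 0.767, 0.0]
contact_force: [0.4, 0.1, -8.8]
gripper_width: 0.0399
t 6.8 tcp [0.611  0.1288 0.0532] slide [51.726  24.2175 -1.7678] rot [-0.0062 -0.0593  0.2087] j [-0.7513  0.4771  0.6067  1.7367 -0.3125  1.0256  0.1453] F [ 0.4176  0.1349 -8.7949] w 0.03987974263991767
```

```bash
python3 -m pendant '[{"slide":[8,4,0],"rot":[0,0,0],"jaw":-1},{"slide":[18,8,0],"rot":[0,0,0],"jaw":-1},{"slide":[28,13,0],"rot":[0,0,0],"jaw":-1},{"slide":[38,18,0],"rot":[0,0,0],"jaw":-1},{"slide":[48,22,0],"rot":[0,0,0],"jaw":-1},{"slide":[52,24,0],"rot":[0,0,0],"jaw":-1},{"slide":[52,24,0],"rot":[0,0,0],"jaw":-1},{"slide":[52,24,0],"rot":[0,0,0],"jaw":-1}]'
python3 - <<'E'
from h import *
import cv2
o=np.zeros((600,800,3),np.uint8)
for c,b,X in(("scene",(350,160,475,300),0),("top",(90,125,210,275),390)):
    im=r.get_image(c)[:,:,::-1];cv2.imwrite(f"pics/{c}1.png",im);x0,y0,x1,y1=b
    a=cv2.resize(im[y0:y1,x0:x1],None,fx=3,fy=3,interpolation=cv2.INTER_CUBIC)
    o[:a.shape[0],X:X+a.shape[1]]=a
cv2.imwrite("pics/pre.png",o)
E
python3 goto.py .6257 .184 .053 10
```

```text
clock: 7.6
tcp_pos: [0.6255, 0.1795, 0.0535]
orientation: [0.0, 0.643, 0.766, -0.0]
contact_force: [-0.4, -0.0, -8.6]
gripper_width: 0.0396
t 7.7 tcp [0.6255 0.1793 0.0536] slide [4.5923 0.994  0.5659] rot [-0.0128  0.0249 -0.068 ] j [-0.7929  0.5248  0.5911  1.6664 -0.327   1.0511  0.0736] F [ 0.5794  0.3247 -9.465 ] w 0.039773091474348175
```

View pics/pre.png

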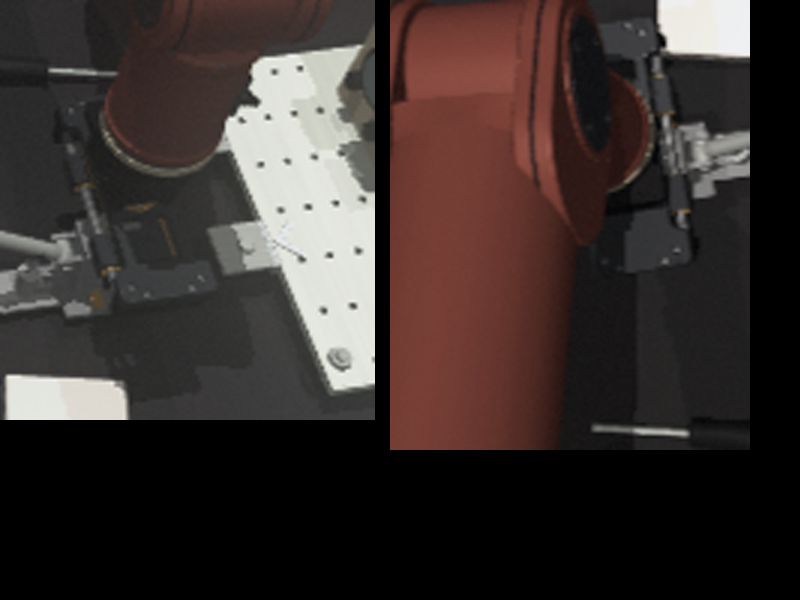

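The arm hides the toe and saddle here, but the bolt is visible at scene (431,241). The jack is held straight and the toe is clear of the bracket. I'll lower to about 3 mm above the worktop and slide in along the tool x axis.

```bash
python3 -m pendant '[{"slide":[0,0,4],"rot":[0,0,0],"jaw":-1},{"slide":[0,0,8],"rot":[0,0,0],"jaw":-1},{"slide":[0,0,8],"rot":[0,0,0],"jaw":-1},{"slide":[10,0.5,8],"rot":[0,0,0],"jaw":-1},{"slide":[25,1,8],"rot":[0,0,0],"jaw":-1},{"slide":[40,1,8],"rot":[0,0,0],"jaw":-1},{"slide":[50,1.5,8],"rot":[0,0,0],"jaw":-1},{"slide":[55,1.5,8],"rot":[0,0,0],"jaw":-1}]'
python3 goto.py .6141 .2538 .0457 10
```

```text
clock: 8.5
tcp_pos: [0.6168, 0.2376, 0.0455]
orientation: [-0.0, 0.642, 0.767, 0.0]
contact_force: [-0.6, 0.4, -9.5]
gripper_width: 0.0396
t 8.5 tcp [0.6168 0.2376 0.0455] slide [16.4586  0.157  -0.2276] rot [-0.0037 -0.0465  0.1583] j [-0.8603  0.5504  0.5732  1.6439 -0.3347  1.0467 -0.0078] F [-0.6316  0.3974 -9.4507] w 0.03957868550402137
```

```bash
python3 -m pendant '[{"slide":[5,0,0],"rot":[0,0,0],"jaw":-1},{"slide":[10,0,0],"rot":[0,0,0],"jaw":-1},{"slide":[14,0,0],"rot":[0,0,0],"jaw":-1},{"slide":[16,0,0],"rot":[0,0,0],"jaw":-1},{"slide":[16,0,0],"rot":[0,0,0],"jaw":-1},{"slide":[16,0,0],"rot":[0,0,0],"jaw":-1},{"slide":[16,0,0],"rot":[0,0,0],"jaw":-1},{"slide":[16,0,0],"rot":[0,0,0],"jaw":-1}]'
python3 goto.py .6141 .2538 .0427 10
```

```text
clock: 9.3
tcp_pos: [0.6148, 0.2501, 0.0456]
orientation: [0.0, 0.643, 0.766, -0.0]
contact_force: [-0.7, 0.1, -9.1]
gripper_width: 0.0401
t 9.3 tcp [0.6148 0.2501 0.0456] slide [ 3.7452 -0.0562  2.8758] rot [ 0.0013  0.0068 -0.036 ] j [-0.8765  0.5552  0.5716  1.6362 -0.3349  1.0496 -0.0308] F [-0.7161  0.1354 -9.1188] w 0.04010470389451078
```

```bash
python3 -m pendant '[{"slide":[2,0,0],"rot":[0,0,0],"jaw":-1},{"slide":[4,0,1],"rot":[0,0,0],"jaw":-1},{"slide":[4,0,2],"rot":[0,0,0],"jaw":-1},{"slide":[4,0,3.3],"rot":[0,0,0],"jaw":-1},{"slide":[4,0,3.3],"rot":[0,0,0],"jaw":-1},{"slide":[4,0,3.3],"rot":[0,0,0],"jaw":0.5},{"slide":[4,0,3.3],"rot":[0,0,0],"jaw":0.5},{"slide":[4,0,3.3],"rot":[0,0,0],"jaw":0.5}]'
python3 goto.py .6141 .2538 .0427 10
```

```text
clock: 10.1
tcp_pos: [0.615, 0.2545, 0.0434]
orientation: [0.0, 0.643, 0.766, 0.001]
contact_force: [-0.3, 1.7, 0.9]
gripper_width: 0.056
t 10.1 tcp [0.615  0.2545 0.0434] slide [-0.5894 -0.9713  0.6512] rot [ 0.1142 -0.0273 -0.0173] j [-0.8802  0.5594  0.5694  1.6348 -0.3373  1.0449 -0.0352] F [-0.2968  1.6973  0.8564] w 0.05604610927412052
```

```bash
python3 -m pendant '[{"slide":[0,0,0],"rot":[0,0,0],"jaw":0.7},{"slide":[0,0,-30],"rot":[0,0,0],"jaw":0.7},{"slide":[0,0,-70],"rot":[0,0,0],"jaw":0.7},{"slide":[0,0,-115],"rot":[0,0,0],"jaw":0.5},{"slide":[0,0,-150],"rot":[0,0,0],"jaw":-1},{"slide":[0,0,-175],"rot":[0,0,0],"jaw":-1},{"slide":[-40,0,-180],"rot":[0,0,0],"jaw":-1},{"slide":[-80,0,-180],"rot":[0,0,0],"jaw":-1}]'
python3 -m pendant '[{"slide":[-45,0,0],"rot":[0,0,0],"jaw":-1},{"slide":[-85,0,0],"rot":[0,0,0],"jaw":-1},{"slide":[-110,0,0],"rot":[0,0,0],"jaw":-1},{"slide":[-120,0,0],"rot":[0,0,0],"jaw":-1},{"slide":[-120,0,0],"rot":[0,0,0],"jaw":-1},{"slide":[-120,0,0],"rot":[0,0,0],"jaw":-1},{"slide":[-120,0,0],"rot":[0,0,0],"jaw":-1},{"slide":[-120,0,0],"rot":[0,0,0],"jaw":-1}]'
python3 - <<'E'
from h import *
import cv2
o=np.zeros((600,800,3),np.uint8)
for c,b,X in(("scene",(300,160,475,300),0),("top",(90,125,230,275),400)):
    im=r.get_image(c)[:,:,::-1];cv2.imwrite(f"pics/{c}2.png",im);x0,y0,x1,y1=b
    a=cv2.resize(im[y0:y1,x0:x1],None,fx=2.28 if X==0 else 2.85,fy=2.28 if X==0 else 2.85,interpolation=cv2.INTER_CUBIC)
    o[:a.shape[0],X:X+a.shape[1]]=a[:,:800-X]
cv2.imwrite("pics/placed.png",o)
E
python3 goto.py .644 .087 .2 10
```

```text
clock: 10.9
tcp_pos: [0.6286, 0.1762, 0.2241]
orientation: [0.001, 0.642, 0.767, 0.001]
contact_force: [0.1, -0.8, 0.5]
gripper_width: 0.0418
clock: 11.7
tcp_pos: [0.6486, 0.0594, 0.2221]
orientation: [-0.0, 0.642, 0.767, 0.0]
contact_force: [-0.5, 1.0, 0.0]
gripper_width: 0.0003
t 11.8 tcp [0.6486 0.0586 0.2222] slide [28.7609  0.4101 22.1881] rot [-0.0067 -0.0088  0.0818] j [-0.6775  0.3919  0.6969  1.4891 -0.2539  1.3527  0.213 ] F [ 0.5067 -0.204   0.1101] w 0.0005280894823535222
```

View pics/placed.png

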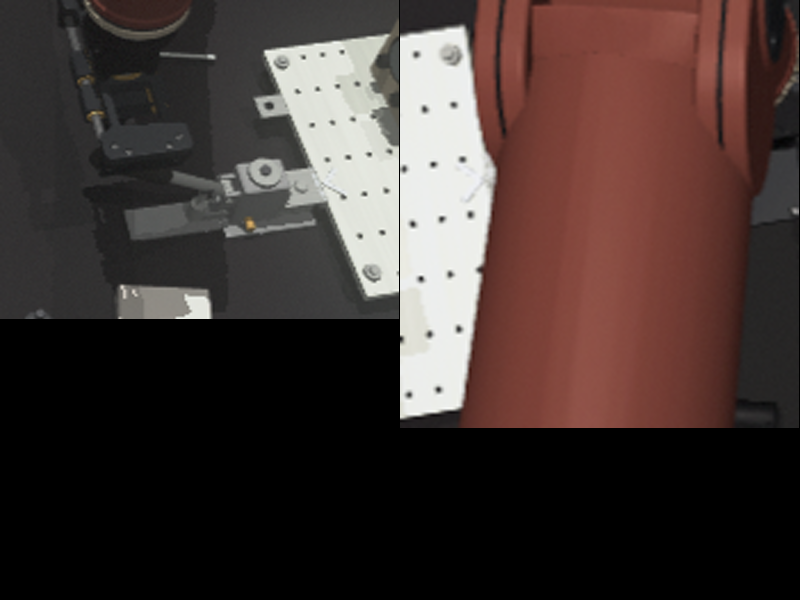

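Scene view: the jack stands under the bracket. The cap is at (416.2,235.4), the bolt at (432.5,241.6), and the front -y corner of the plate at about (438.2,258.2). Now I'll compute the fit from the scene camera alone.

```bash
python3 - <<'E'
from h import *
bx=np.array([-.173,.985]);by=np.array([-.985,-.173])
cap=ray("scene",416.2,235.4,.098)[:2];bolt=[ray("scene",432.5,241.6,z)[:2] for z in(.042,.045,.049)]
cor=ray("scene",438.2,258.2,.008)[:2]
for b in bolt: print("cap->bolt in bench axes (expect 53,0)",(b-cap)@bx,(b-cap)@by,"corner rel bolt (expect 22,-33)",(cor-b)@bx,(cor-b)@by)
print("tcp-based saddle vs bolt mean: see plan", cap)
E
```

```text
cap->bolt in bench axes (expect 53,0) 0.06143140904770112 0.004229603921868152 corner rel bolt (expect 22,-33) 0.013705490134767486 -0.03399550178223817
cap->bolt in bench axes (expect 53,0) 0.05996960607758733 0.0027492101791711477 corner rel bolt (expect 22,-33) 0.01516729310488128 -0.03251510803954116
cap->bolt in bench axes (expect 53,0) 0.058020535450768955 0.0007753518555751374 corner rel bolt (expect 22,-33) 0.017116363731699655 -0.030541249715945157
tcp-based saddle vs bolt mean: see plan [0.6193 0.2518]
```

The scene camera puts the saddle about 6 mm short, and the two-camera plan says about 0. The likely value is 3–5 mm short. That is within tolerance, but the pad also moves back as it lifts, so I'll re-grip and nudge the jack 5 mm forward.

```bash
python3 -m pendant '[{"slide":[40,0,0],"rot":[0,0,0],"jaw":0.7},{"slide":[85,0,0],"rot":[0,0,0],"jaw":0.7},{"slide":[130,0,0],"rot":[0,0,0],"jaw":0.7},{"slide":[170,0.5,0],"rot":[0,0,0],"jaw":0.7},{"slide":[195,1,0],"rot":[0,0,0],"jaw":0.7},{"slide":[199,1,0],"rot":[0,0,0],"jaw":0.7},{"slide":[199,1,0],"rot":[0,0,0],"jaw":0.7},{"slide":[199,1,0],"rot":[0,0,0],"jaw":0.7}]'
python3 goto.py .615 .2545 .044 10
```

```text
clock: 12.6
tcp_pos: [0.6156, 0.2519, 0.2224]
orientation: [0.0, 0.644, 0.765, -0.0]
contact_force: [-0.1, -0.3, 0.2]
gripper_width: 0.0564
t 12.6 tcp [0.6156 0.2519 0.2224] slide [  2.8242  -0.1933 178.3778] rot [ 0.0103  0.0505 -0.1085] j [-0.9201  0.412   0.6368  1.449  -0.245   1.3609 -0.0998] F [-0.1288 -0.2739  0.2167] w 0.05640083414879607
```

```bash
python3 -m pendant '[{"slide":[2,0,30],"rot":[0,0,0],"jaw":0.7},{"slide":[3,0,65],"rot":[0,0,0],"jaw":0.7},{"slide":[3,0,100],"rot":[0,0,0],"jaw":0.7},{"slide":[3,0,140],"rot":[0,0,0],"jaw":0.7},{"slide":[3,0,170],"rot":[0,0,0],"jaw":0.7},{"slide":[3,0,178],"rot":[0,0,0],"jaw":0.3},{"slide":[3,0,178],"rot":[0,0,0],"jaw":-0.3},{"slide":[3,0,178],"rot":[0,0,0],"jaw":-1}]' 45
python3 -m pendant '[{"slide":[0,0,0],"rot":[0,0,0],"jaw":-1},{"slide":[0,0,0],"rot":[0,0,0],"jaw":-1},{"slide":[0,0,0],"rot":[0,0,0],"jaw":-1},{"slide":[1,0,0],"rot":[0,0,0],"jaw":-1},{"slide":[2,0,0],"rot":[0,0,0],"jaw":-1},{"slide":[3,-1,0],"rot":[0,0,0],"jaw":-1},{"slide":[4,-1.5,0],"rot":[0,0,0],"jaw":-1},{"slide":[5,-1.5,0],"rot":[0,0,0],"jaw":-1}]'
python3 goto.py .615 .2545 .044 10
```

```text
clock: 13.4
tcp_pos: [0.616, 0.256, 0.0462]
orientation: [0.001, 0.643, 0.766, 0.001]
contact_force: [0.3, 1.2, 0.2]
gripper_width: 0.0575
clock: 14.2
tcp_pos: [0.6144, 0.2575, 0.0457]
orientation: [0.002, 0.644, 0.765, -0.0]
contact_force: [3.6, -11.8, 4.4]
gripper_width: 0.0396
t 14.2 tcp [0.6144 0.2575 0.0457] slide [-3.0442  0.0678  1.7517] rot [ 0.1526  0.2062 -0.1587] j [-0.89    0.5591  0.5746  1.6314 -0.3341  1.0496 -0.0457] F [  3.5577 -11.8113   4.3948] w 0.03957841828149439
```

A −12 N reaction means either table friction or the block touching the bracket: by the dimensions, the block face and bracket end meet when the saddle is 1 mm short. I'll lift 2 mm to tell which.

```bash
python3 -m pendant '[{"slide":[0,0,-1],"rot":[0,0,0],"jaw":-1},{"slide":[0,0,-3],"rot":[0,0,0],"jaw":-1},{"slide":[0,0,-3],"rot":[0,0,0],"jaw":-1},{"slide":[0,0,-3],"rot":[0,0,0],"jaw":-1},{"slide":[0,0,-3],"rot":[0,0,0],"jaw":-1},{"slide":[0,0,-3],"rot":[0,0,0],"jaw":-1},{"slide":[0,0,-3],"rot":[0,0,0],"jaw":-1},{"slide":[0,0,-3],"rot":[0,0,0],"jaw":-1}]'
python3 goto.py .615 .2545 .044 10
```

```text
clock: 15.0
tcp_pos: [0.6131, 0.2573, 0.0468]
orientation: [0.002, 0.644, 0.765, -0.001]
contact_force: [3.8, -8.6, -7.9]
gripper_width: 0.0396
t 15.0 tcp [0.6131 0.2573 0.0468] slide [-3.0768  1.3652  2.8626] rot [-0.0052  0.2471 -0.1571] j [-0.8911  0.5575  0.5751  1.6312 -0.3325  1.054  -0.0471] F [ 3.8156 -8.6134 -7.8944] w 0.03963596649390381
```

With the weight lifted, the horizontal force persists, so the block is touching the bracket. That puts the saddle about 1 mm short of the pad centre, which is a good position reference. I'll back off about 1.5–2 mm for a gap, lower and release.

```bash
python3 -m pendant '[{"slide":[-2,0,0],"rot":[0,0,0],"jaw":-1},{"slide":[-4.5,0,0],"rot":[0,0,0],"jaw":-1},{"slide":[-4.5,0,0],"rot":[0,0,0],"jaw":-1},{"slide":[-4.5,0,1],"rot":[0,0,0],"jaw":-1},{"slide":[-4.5,0,2.5],"rot":[0,0,0],"jaw":-1},{"slide":[-4.5,0,2.5],"rot":[0,0,0],"jaw":-1},{"slide":[-4.5,0,2.5],"rot":[0,0,0],"jaw":-1},{"slide":[-4.5,0,2.5],"rot":[0,0,0],"jaw":-1}]'
python3 goto.py .615 .2557 .0457 10
```

```text
clock: 15.8
tcp_pos: [0.6127, 0.2571, 0.0457]
orientation: [-0.0, 0.643, 0.766, -0.0]
contact_force: [-5.5, -1.3, 2.0]
gripper_width: 0.0397
t 15.8 tcp [0.6127 0.2571 0.0457] slide [-1.7787  1.9767 -0.0301] rot [-0.0309 -0.0348  0.0161] j [-0.8867  0.5569  0.5721  1.6337 -0.3368  1.0513 -0.0394] F [-5.5126 -1.3206  1.995 ] w 0.039706581580243705
```

```bash
python3 -m pendant '[{"slide":[-1,0,-1],"rot":[0,0,0],"jaw":-1},{"slide":[-2,0,-2],"rot":[0,0,0],"jaw":-1},{"slide":[-2,0,-2],"rot":[0,0,0],"jaw":-1},{"slide":[-2,0,-1],"rot":[0,0,0],"jaw":-1},{"slide":[-2,0,0],"rot":[0,0,0],"jaw":-1},{"slide":[-2,0,0],"rot":[0,0,0],"jaw":0.7},{"slide":[-2,0,0],"rot":[0,0,0],"jaw":0.7},{"slide":[-2,0,0],"rot":[0,0,0],"jaw":0.7}]'
python3 -m pendant '[{"slide":[0,0,0],"rot":[0,0,0],"jaw":0.7},{"slide":[0,0,-30],"rot":[0,0,0],"jaw":0.7},{"slide":[0,0,-70],"rot":[0,0,0],"jaw":0.7},{"slide":[0,0,-115],"rot":[0,0,0],"jaw":0.5},{"slide":[0,0,-150],"rot":[0,0,0],"jaw":-1},{"slide":[0,0,-175],"rot":[0,0,0],"jaw":-1},{"slide":[-40,0,-180],"rot":[0,0,0],"jaw":-1},{"slide":[-80,0,-180],"rot":[0,0,0],"jaw":-1}]'
python3 - <<'E'
from h import *
import cv2
r.get_image("scene")
im=r.get_image("scene")[:,:,::-1];cv2.imwrite("pics/scene3.png",im)
cv2.imwrite("pics/c3.png",cv2.resize(im[190:290,310:475],None,fx=4,fy=4,interpolation=cv2.INTER_CUBIC))
E
python3 goto.py .644 .087 .2 10
```

```text
clock: 16.6
tcp_pos: [0.6142, 0.255, 0.0454]
orientation: [0.0, 0.643, 0.766, 0.001]
contact_force: [0.5, -0.5, 0.6]
gripper_width: 0.0563
clock: 17.4
tcp_pos: [0.628, 0.1766, 0.2264]
orientation: [0.001, 0.642, 0.767, 0.001]
contact_force: [0.3, -0.1, 0.1]
gripper_width: 0.0417
t 17.5 tcp [0.629  0.1682 0.2261] slide [-82.4641   1.3887  26.3157] rot [ 0.1154  0.1587 -0.5134] j [-0.8331  0.3822  0.6707  1.4851 -0.2367  1.3554  0.018 ] F [-0.257  -0.3329  0.2848] w 0.03383442857950304
```

View pics/c3.png

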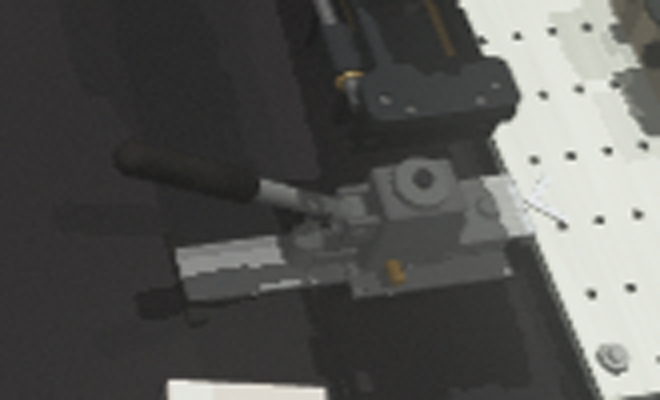

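The jack sits square under the bracket with the handle up: the grip end is at scene (341.7,229) and the grip's front end at (373.7,236). Next I'll move the closed fingertips above the grip.

```bash
python3 -m pendant '[{"slide":[-40,0,0],"rot":[0,0,0],"jaw":-1},{"slide":[-75,0,10],"rot":[0,0,0],"jaw":-1},{"slide":[-81,1,25],"rot":[0,0,0],"jaw":-1},{"slide":[-81,1,36],"rot":[0,0,0],"jaw":-1},{"slide":[-81,1,36],"rot":[0,0,0],"jaw":-1},{"slide":[-81,1,36],"rot":[0,0,0],"jaw":-1},{"slide":[-81,1,36],"rot":[0,0,0],"jaw":-1},{"slide":[-81,1,36],"rot":[0,0,0],"jaw":-1}]'
python3 - <<'E'
from h import *
a=ray("scene",341.7,229,.165);b=ray("scene",373.7,236,.118);print("grip rear end",a,"front end",b)
E
python3 goto.py .6435 .089 .18 10
```

```text
clock: 18.3
tcp_pos: [0.6426, 0.0974, 0.1893]
orientation: [0.0, 0.642, 0.766, 0.0]
contact_force: [0.3, -0.6, -0.3]
gripper_width: 0.0001
grip rear end [0.6444 0.0566 0.165 ] front end [0.6345 0.1404 0.118 ]
t 18.3 tcp [0.6426 0.0974 0.1893] slide [-8.4108 -0.5771  9.3343] rot [ 0.0494 -0.0097  0.0636] j [-0.7294  0.4063  0.6798  1.5374 -0.2618  1.2897  0.1589] F [ 0.3342 -0.5651 -0.3224] w 0.00013450201034279806
```

```bash
python3 -m pendant '[{"slide":[-9,0,18],"rot":[0,0,0],"jaw":-1},{"slide":[-16,0,36],"rot":[0,0,0],"jaw":-1},{"slide":[-22,0,55],"rot":[0,0,0],"jaw":-1},{"slide":[-28,0,75],"rot":[0,0,0],"jaw":-1},{"slide":[-33,0,95],"rot":[0,0,0],"jaw":-1},{"slide":[-35,0,115],"rot":[0,0,0],"jaw":-1},{"slide":[-34,0,132],"rot":[0,0,0],"jaw":-1},{"slide":[-33,0,143],"rot":[0,0,0],"jaw":-1}]'
python3 - <<'E'
from h import *
import cv2
im=r.get_image("scene")[:,:,::-1];cv2.imwrite("pics/scene4.png",im)
E
python3 goto.py .6435 .089 .05 10
```

```text
clock: 19.1
tcp_pos: [0.6513, 0.0587, 0.0484]
orientation: [0.004, 0.644, 0.765, 0.0]
contact_force: [-2.9, -14.9, 42.0]
gripper_width: 0.0008
t 19.15 tcp [0.6515 0.0586 0.0484] slide [31.3297 -2.675  -1.8153] rot [ 0.3417  0.3465 -0.2041] j [-0.6342  0.5434  0.632   1.6691 -0.3554  1.0407  0.28  ] F [ -4.9326 -13.1347  33.6399] w 0.0003933210100445526
```

The first stroke reached bottom at tcp z 48 mm, but the end force of 42 N is too high. I'll press 4 mm less deep next time. Now the up-stroke, then the second down-stroke.

```bash
python3 -m pendant '[{"slide":[-2,0,-30],"rot":[0,0,0],"jaw":-1},{"slide":[3,0,-75],"rot":[0,0,0],"jaw":-1},{"slide":[17,0,-115],"rot":[0,0,0],"jaw":-1},{"slide":[33,0,-143],"rot":[0,0,0],"jaw":-1},{"slide":[33,0,-143],"rot":[0,0,0],"jaw":-1},{"slide":[33,0,-143],"rot":[0,0,0],"jaw":-1},{"slide":[33,0,-143],"rot":[0,0,0],"jaw":-1},{"slide":[24,0,-125],"rot":[0,0,0],"jaw":-1}]'
python3 -m pendant '[{"slide":[-7,0,18],"rot":[0,0,0],"jaw":-1},{"slide":[-13,0,37],"rot":[0,0,0],"jaw":-1},{"slide":[-19,0,57],"rot":[0,0,0],"jaw":-1},{"slide":[-24,0,77],"rot":[0,0,0],"jaw":-1},{"slide":[-26,0,97],"rot":[0,0,0],"jaw":-1},{"slide":[-25,0,112],"rot":[0,0,0],"jaw":-1},{"slide":[-24,0,119],"rot":[0,0,0],"jaw":-1},{"slide":[-24,0,121],"rot":[0,0,0],"jaw":-1}]'
python3 - <<'E'
from h import *
import cv2
im=r.get_image("scene")[:,:,::-1];cv2.imwrite("pics/scene5.png",im)
E
python3 goto.py .6435 .089 .05 10
```

```text
clock: 19.95
tcp_pos: [0.6446, 0.0883, 0.1713]
orientation: [0.0, 0.642, 0.766, 0.001]
contact_force: [0.1, -0.0, -0.7]
gripper_width: 0.0003
clock: 20.75
tcp_pos: [0.649, 0.0581, 0.05]
orientation: [0.002, 0.645, 0.765, -0.002]
contact_force: [-2.3, -10.4, 18.3]
gripper_width: 0.0006
t 20.8 tcp [0.649  0.058  0.0502] slide [31.4788 -0.2287  0.018 ] rot [ 0.0404  0.3143 -0.2762] j [-0.6368  0.5411  0.6359  1.6693 -0.3544  1.0488  0.2791] F [ -0.5461 -10.6299  14.8428] w 0.0006028020102946711
```

```bash
cat > lift.py <<'E'
# estimate bench tilt -> foot rise from feature flow between scene2 and newer scene picture
import sys,cv2
from h import *
from scipy.optimize import least_squares
O=np.array([.5715,.3245,0]);bx=np.array([-.173,.985,0]);by=np.array([-.985,-.173,0]);A=O+.285*bx
def rot(X,th):
    d=X-A;u=d@bx;z=d[:,2];v=d@by
    return A+np.outer(u*np.cos(th)+z*np.sin(th),bx)+np.outer(v,by)+np.outer(-u*np.sin(th)+z*np.cos(th),[0,0,1])
g0=cv2.cvtColor(cv2.imread("pics/scene2.png"),cv2.COLOR_BGR2GRAY)
p=cv2.goodFeaturesToTrack(g0,400,.01,4).reshape(-1,2)
X=np.array([ray("scene",u,v,.045) for u,v in p]);l=np.c_[(X-O)@bx,(X-O)@by]
k=(l[:,0]>.005)&(l[:,0]<.09)&(abs(l[:,1])<.165);p,X=p[k],X[k]
for f in sys.argv[1:]:
    g=cv2.cvtColor(cv2.imread(f),cv2.COLOR_BGR2GRAY)
    q,s,_=cv2.calcOpticalFlowPyrLK(g0,g,p.astype(np.float32).reshape(-1,1,2),None,winSize=(11,11))
    q=q.reshape(-1,2);ok=s.ravel()==1
    P=lambda Y:np.array([proj("scene",y) for y in Y])
    res=lambda t:((P(rot(X[ok],t[0]))-P(X[ok]))-(q[ok]-p[ok])).ravel()
    o=least_squares(res,[.01],loss="soft_l1",f_scale=.2)
    print(f,ok.sum(),"med flow",np.median(q[ok]-p[ok],0),"theta",o.x,"foot rise mm",1e3*.27*o.x,"med|res|",np.median(abs(o.fun)))
E
python3 lift.py pics/scene3.png pics/scene4.png pics/scene5.png
```

```text
pics/scene3.png 23 med flow [ 0.0038 -0.0023] theta [0.0019] foot rise mm [0.515] med|res| 0.08559849142801568
pics/scene4.png 23 med flow [ 0.008  -0.0509] theta [0.0012] foot rise mm [0.3312] med|res| 0.04181903646684759
pics/scene5.png 23 med flow [ 0.8145 -0.9728] theta [0.0193] foot rise mm [5.2081] med|res| 0.06091400013679049
```

Optical flow gives about 0 mm after stroke 1 and 5.2 mm of foot rise after stroke 2. One more stroke should give about 9–10 mm.

```bash
python3 -m pendant '[{"slide":[-2,0,-30],"rot":[0,0,0],"jaw":-1},{"slide":[3,0,-70],"rot":[0,0,0],"jaw":-1},{"slide":[15,0,-110],"rot":[0,0,0],"jaw":-1},{"slide":[33,0,-139],"rot":[0,0,0],"jaw":-1},{"slide":[33,0,-139],"rot":[0,0,0],"jaw":-1},{"slide":[33,0,-139],"rot":[0,0,0],"jaw":-1},{"slide":[33,0,-139],"rot":[0,0,0],"jaw":-1},{"slide":[24,0,-121],"rot":[0,0,0],"jaw":-1}]'
python3 -m pendant '[{"slide":[-7,0,18],"rot":[0,0,0],"jaw":-1},{"slide":[-14,0,37],"rot":[0,0,0],"jaw":-1},{"slide":[-21,0,57],"rot":[0,0,0],"jaw":-1},{"slide":[-26,0,77],"rot":[0,0,0],"jaw":-1},{"slide":[-29,0,97],"rot":[0,0,0],"jaw":-1},{"slide":[-29,0,112],"rot":[0,0,0],"jaw":-1},{"slide":[-28,0,119],"rot":[0,0,0],"jaw":-1},{"slide":[-28,0,122],"rot":[0,0,0],"jaw":-1}]'
python3 - <<'E'
from h import *
import cv2
im=r.get_image("scene")[:,:,::-1];cv2.imwrite("pics/scene6.png",im)
cv2.imwrite("pics/c6.png",cv2.resize(im[160:300,290:475],None,fx=4,fy=4,interpolation=cv2.INTER_CUBIC))
E
python3 lift.py pics/scene6.png
python3 goto.py .6435 .089 .05 10
```

```text
clock: 21.6
tcp_pos: [0.6444, 0.0878, 0.1708]
orientation: [0.0, 0.643, 0.766, 0.0]
contact_force: [-0.9, 0.3, -0.0]
gripper_width: 0.0003
clock: 22.4
tcp_pos: [0.6492, 0.056, 0.0489]
orientation: [0.001, 0.644, 0.765, -0.001]
contact_force: [-6.3, -6.3, 27.5]
gripper_width: 0.0007
pics/scene6.png 23 med flow [ 1.7125 -1.9324] theta [0.0387] foot rise mm [10.4435] med|res| 0.09634216973688581
t 22.45 tcp [0.6492 0.0559 0.0492] slide [33.5418 -0.027  -0.8876] rot [-0.0002  0.168  -0.2098] j [-0.6325  0.5433  0.6368  1.6691 -0.359   1.0491  0.2875] F [-5.0333 -5.32   21.6771] w 0.00036243072017527983
```

View pics/c6.png

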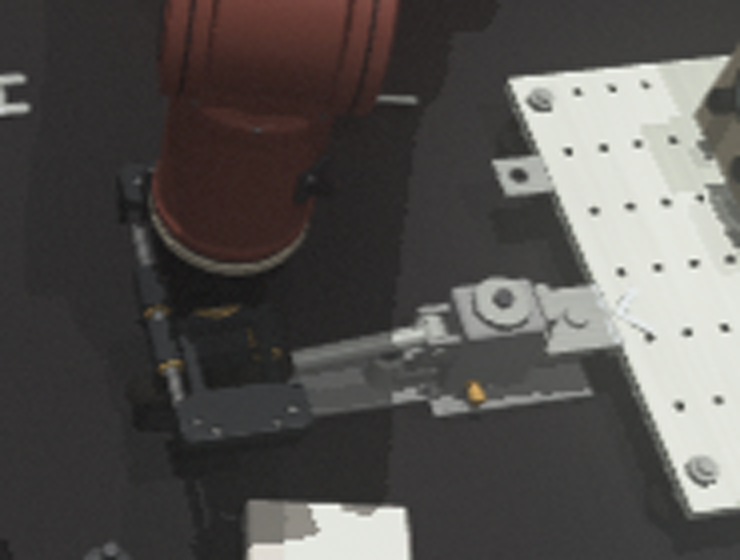

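The bench is raised (≈10.4 mm) and the handle is fully down. The cap, at scene (415.8,234.8), hasn't moved, and the bracket still rests over the toe. I'll hold briefly to confirm it stays put.

```bash
python3 -m pendant '[{"slide":[0,0,0],"rot":[0,0,0],"jaw":-1},{"slide":[0,0,0],"rot":[0,0,0],"jaw":-1},{"slide":[0,0,0],"rot":[0,0,0],"jaw":-1},{"slide":[0,0,0],"rot":[0,0,0],"jaw":-1},{"slide":[0,0,0],"rot":[0,0,0],"jaw":-1},{"slide":[0,0,0],"rot":[0,0,0],"jaw":-1},{"slide":[0,0,0],"rot":[0,0,0],"jaw":-1},{"slide":[0,0,0],"rot":[0,0,0],"jaw":-1}]'
python3 - <<'E'
from h import *
import cv2
cv2.imwrite("pics/scene7.png",r.get_image("scene")[:,:,::-1])
E
python3 lift.py pics/scene7.png; python3 goto.py .6435 .089 .05 10
```

```text
clock: 23.25
tcp_pos: [0.6492, 0.056, 0.0496]
orientation: [0.001, 0.644, 0.765, -0.001]
contact_force: [-2.4, -6.1, 17.3]
gripper_width: 0.0003
pics/scene7.png 23 med flow [ 1.7094 -1.9364] theta [0.0388] foot rise mm [10.4659] med|res| 0.09552092835566839
t 23.3 tcp [0.6492 0.056  0.0496] slide [33.5256  0.0206 -0.5126] rot [ 0.0102  0.1628 -0.2113] j [-0.6327  0.5426  0.6369  1.6692 -0.3587  1.0494  0.2873] F [-2.6215 -4.907  18.4553] w 0.000358555417802512
```

```bash
python3 -c "
from station import r
print(r.job_done())"
```

```text
the job is handed in; nothing more can be done
None
```

The jack is under the marked bracket and three full strokes have lifted the front feet about 10.5 mm. I handed the job in at about 23 s, with the closed fingers still pressing the handle down.

- **Lift:** tracking bench features in the scene camera gave about 0, 5.2 and 10.4 mm of foot clearance after the three strokes. A recheck 0.8 s later read 10.5 mm, so it held steady.
- **Handle:** it was at its bottom stop with about 18 N of upward reaction at the last check. The fingertips ended within about 1 mm of the first stroke's lowest point. That first stroke briefly pressed with 42 N at the fingertips, so I pressed less deeply on the next two.
- **Saddle position:** the two cameras disagreed by about 5 mm, and the scene camera alone put the saddle about 6 mm short of the pad centre. I re-gripped the jack and moved it forward until its block touched the bracket at about 10 N. By the given dimensions that is about 1 mm short of centre. I then backed off about 2 mm, so the saddle should be about 3 mm short.
- **Not checked directly:** once the jack was in place I could not see the saddle under the pad. I did not measure the jack's tilt or re-measure the bystanders; the jack stood upright in the last picture, and the arm's path kept clear of the other things.

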